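Fit the hot-water thermometer into its tee

ROBOT

A 6-joint arm with a two-finger parallel gripper is mounted at the origin on the work surface. World frame = base frame: x ahead of the robot, y to its left, z up, the work surface at z = 0. Lengths are in m, angles in rad, forces in N, time in s.
With the tool pointing down it reaches from about 0.275 to 0.775 m from the base axis. Payload 14.6 kg.
Tool frame: the origin (TCP) lies between the finger pads; the fingertips stand r.finger_overhang ahead of it and the grasp point (between the pads) lies 5 mm behind it (r.finger_overhang is the distance from the TCP to the fingertips, in m); z points along the fingers, y is the direction in which the jaws open and shut (so a half turn about z gives the same grasp; the last joint's range is limited). The gripper opens to 85 mm and grips with 20 to 120 N. Pads are 22 mm wide; open, the fingers measure 114 mm over their backs; the gripper's body (76 mm by 85 mm) begins 54 mm behind the grasp point. The pads swing forward as they close: fully open they stand 13 mm farther back than shut.
Start: joints at [-1.402, 0.263, -0.048, 1.259, 0, 1.415], TCP at [0.167, -0.498, 0.245] pointing down, gripper open.
Joint ranges: [-2.65, 2.65], [-0.89, 1.7], [-1.18, 1.37], [-2.13, 2.11], [-1.35, 1.29], [-3.14, 3.14]. Speed limits (rad/s): [1.89, 1.89, 2.57, 2.79, 3.14, 3.14].

INTERFACE

Orientations are given as [roll, pitch, yaw] about the fixed x, y, z axes, in that order (R = Rz(yaw) Ry(pitch) Rx(roll)).
In Python, from plant import r gives the robot as it stands.
- The arm moves only by the tool arm_command, never from a script. Its argument "series" is text: rows parted by semicolons, each of 4 numbers parted by spaces: the shift along the world's x, y, z normalised to -1 to 1, where 1 is 300 mm, then the turn about the world's z normalised to -1 to 1, where 1 is 0.1 rad. A call has 1 to 8 rows; each row shifts and turns the commanded pose from where the row before left it; what a row does not reach is not made up. A row lasts 1/10 s, in which the tool goes at most 50 mm and 8.59 degrees, less where a joint would pass 70% of its speed; a pose out of reach is approached as far as the arm can. A call with a number of a shift or a turn outside -1 to 1 is refused whole. A call with a gripper value outside its range is refused whole. "claw" is the opening, from -1 (shut) to 1 (fully open), so that 0 is half open, set as the call begins (left out, the last holds). The fingers move at their own pace and stop on an object; "newtons" is the grip in N (left out, the last holds). Time passes only in rows, so rows that do not move let the fingers close. It gives the time, the measured TCP pose, the force and the opening at its end, in the units of the state.
- r.state(): the state, without advancing time (a new reading comes with each control period).
- r.camera(name): name is "scene" or "top" or "wrist"; returns the picture (384x512x3 uint8, red, green, blue); there is no depth.
- r.calibration(name): a dict with "camera_matrix" (3x3 intrinsics, pixels), "k1" (the pictures are not rectified: a ray, as slopes to the right and down, at radius r is drawn at 1 + k1 r^2 times it, then the intrinsics apply), "pose" (4x4, takes a point from camera to world coordinates). Camera axes: x right, y down, z forward; pixel columns grow to the right and rows downward; lengths in m; the calibration is good to about 2 mm. A picture is of the moment at which its call begins: read the wrist's pose just before it. calibration takes no time and is no camera call; for the wrist camera it gives the pose at the moment of the call.
- r.close_job(): hands the job in, once; it reports no verdict.
The state is a dict: "clock": time; "joint_pos": joint angles; "dq": joint speeds; "joint_torque": joint torques, N m; "ee_pos": TCP position; "orientation": TCP orientation; "contact_force": force on the tool from outside, world axes, zero at the start; "wrist_torque": the same for the moment, N m; "gripper_width": opening from 0.0 (shut) to 1.0 (fully open).
Only numpy, scipy, OpenCV 4.12 (cv2) and the standard library are available. Lean on these libraries where they do the work, as an engineer would, in place of code of your own. Each camera call takes 0.05 s, during which the arm holds its last target.

TASK

Take the red dial thermometer out of the green stand and plug its probe down into the upright opening of the pipe tee with the red rim, fully home so that its brass flange rests on the rim, then let go. Leave the blue thermometer in the stand.

Things in the scene. Friction and masses are not known exactly. Their poses are not given: they have to be found in the camera images.
- hot_dial (a point): Centre of the red dial head (44 mm across, 22 mm high, white face up) of a loose thermometer, about 120 g, upright in the green stand's 20 mm hole; z up. Below the head: brass neck 16 mm across, 24 long; flange 46 mm across, 6 thick, its underside 41 mm below this point; steel probe 10 mm across, 50 long, tip 91 mm below this point. Round: grip the head across any way, lift straight out.
- hot_tee_mouth (a point): Centre of the upright opening, at rim height (80 mm above the counter), of the light grey plastic pipe tee with red rim and band, fixed to the counter. Opening 32 mm across, 58 deep; socket 44 mm outside; z up out of it; run 100 mm long, 44 high, along x. With the flange resting on the rim the dial's centre is 41 mm above this point.
- cold_dial (a point): Centre of the blue dial head of a second thermometer of the same size, loose, in the other hole of the stand, 130 mm from the red one (stand 70 x 200 mm, 65 high, holes along its length). It stays there.
- cold_tee_mouth (a point): Centre of the opening of the same kind of tee with the blue rim and blue band, fixed to the counter. It stays empty.
Mind the look-alikes: they are no part of the job. Leave any purple look-alike of the part that bears hot_tee_mouth alone.

How it is judged:
By the outcome, as a careful person would: the job done as asked, in the order asked, and still so for the second after the job is handed in, with the robot touching nothing.
It also fails if it takes over 40 s, if anything falls off the work surface, if the arm or the gripper's body presses on something with over 40 N, if the wrist force passes 120 N, or if a joint passes its speed limit or range.

## Working session

There is one attempt and no reset: what is moved stays moved. The work goes in short steps, Python scripts to look and compute and a tool call to move; the robot and the scene stay as the last step left them, time stands still between calls to the robot, and variables do not carry over. Pictures are saved under pics/ and viewed, and the job is handed in when it is done.

Besides the shell and the picture viewer there is one more tool, called after "Request:" as name(argument=value, ...) on one line, values as JSON. arm_command: Moves the arm, as the interface text tells. Its arguments: {"type":"object","properties":{"series":{"type":"string"},"claw":{"type":"number"},"newtons":{"type":"number"}},"required":["series"]}

```bash
mkdir -p pics; ls
cat > h.py <<'E'
import numpy as np, cv2
from plant import r
def snap(n,f):
    c=r.calibration(n); im=r.camera(n); cv2.imwrite('pics/'+f+'.png',im[:,:,::-1]); return im,c
def ray(c,u,v):
    K=np.array(c['camera_matrix']);T=np.array(c['pose'])
    d=np.array([(u-K[0,2])/K[0,0],(v-K[1,2])/K[1,1]]);s=d.copy()
    for _ in range(20): s=d/(1+c['k1']*(s@s))
    return T[:3,3],T[:3,:3]@np.array([s[0],s[1],1])
def onz(c,u,v,z):
    o,d=ray(c,u,v); return o+d*(z-o[2])/d[2]
def proj(c,p):
    K=np.array(c['camera_matrix']);T=np.array(c['pose'])
    q=T[:3,:3].T@(np.array(p)-T[:3,3]); s=q[:2]/q[2]; s=s*(1+c['k1']*(s@s))
    return K[0,0]*s[0]+K[0,2],K[1,1]*s[1]+K[1,2]
E
python3 - <<'E'
from h import *
for n in('top','scene'):
    im,c=snap(n,n+'0'); print(n,np.round(c['pose'],3).tolist(),c['k1'])
s=r.state(); print(s, r.finger_overhang)
E
```

```text
pics
top [[0.002, -0.995, 0.096, 0.447], [-1.0, -0.0, 0.02, 0.002], [-0.02, -0.096, -0.995, 1.125], [0.0, 0.0, 0.0, 1.0]] -0.15530973836395415
scene [[-0.703, 0.617, -0.354, 0.873], [0.711, 0.604, -0.361, 0.359], [-0.008, -0.506, -0.863, 0.908], [0.0, 0.0, 0.0, 1.0]] -0.14569990586237305
{'clock': 0.1, 'joint_pos': array([-1.40234351e+00,  2.63508913e-01, -4.88473185e-02,  1.25939961e+00,
       -2.03947923e-05,  1.41550097e+00]), 'dq': array([ 0.00064314, -0.00068887,  0.00067804,  0.00036891, -0.0006344 ,
        0.00107957]), 'joint_torque': array([ 3.40001665e-03, -6.38576603e+01,  3.85061967e+01,  1.00717272e-02,
       -5.88227954e-05,  1.29699720e-05]), 'ee_pos': array([ 0.16696887, -0.49750912,  0.24486524]), 'orientation': array([-3.14064153e+00, -1.28260035e-04,  3.23748125e-01]), 'contact_force': array([-0.44441141,  0.09488283, -0.13623984]), 'wrist_torque': array([-0.00456502,  0.00650714,  0.01034972]), 'gripper_width': 0.9988840512549048} 0.014
```

View pics/top0.png

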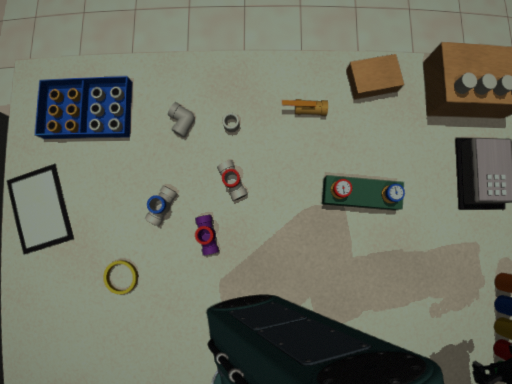

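View pics/scene0.png

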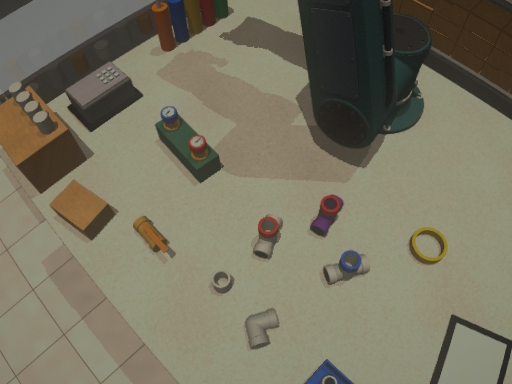

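The top view shows the red dial at (343,188), the blue dial at (394,193), and three tees: grey with red rim (232,178), purple with red rim (205,236), and grey with blue rim (157,204). Things that could be confused: the red and blue dials, and the grey/red tee with the purple/red and grey/blue ones. By the description I choose the dial at (343,188) and the tee at (232,178). Next I measure both and check them in a close crop.

Run:
```python
from h import *
ims={}
def red(im):
    h=cv2.cvtColor(im,cv2.COLOR_RGB2HSV)
    return (((h[...,0]<8)|(h[...,0]>172))&(h[...,1]>130)&(h[...,2]>70)).astype(np.uint8)
rays={}
guess={'top':{'dial':(343,188),'tee':(232,178),'purp':(205,236)},'scene':{'dial':(198,147),'tee':(268,227),'purp':(331,205)}}
crops=[]
for n in guess:
    im=cv2.imread(f'pics/{n}0.png')[:,:,::-1].copy(); c=r.calibration(n)
    m=red(im)
    k,l,st,ce=cv2.connectedComponentsWithStats(m)
    for t,g in guess[n].items():
        i=min((i for i in range(1,k) if st[i,4]>15),key=lambda i:np.hypot(*(ce[i]-g)))
        cs,_=cv2.findContours((l==i).astype(np.uint8),cv2.RETR_EXTERNAL,cv2.CHAIN_APPROX_NONE)
        e=cv2.fitEllipse(np.vstack(cs)); bb=st[i]
        z=.117 if t=='dial' else .08
        print(n,t,np.round(ce[i],1),bb,np.round(e[0],1),np.round(e[1],1),'onz',onz(c,*e[0],z).round(4), 'z-10mm',onz(c,*e[0],z-.011).round(4))
        if t!='purp' or 1: crops.append(cv2.resize(im[g[1]-25:g[1]+25,g[0]-25:g[0]+25],(250,250),interpolation=cv2.INTER_CUBIC))
cv2.imwrite('pics/crops.png',np.vstack([np.hstack(crops[:3]),np.hstack(crops[3:])])[:,:,::-1])
```

```text
top dial [342.3 187.9] [334 179  18  18  99] [342.7 187.6] [17.2 17.6] onz [ 0.5494 -0.1894  0.117 ] z-10mm [ 0.5505 -0.1915  0.106 ]
top tee [230.4 177.5] [222 169  18  18 139] [230.4 177.5] [17.2 17.4] onz [0.5783 0.0824 0.08  ] z-10mm [0.5797 0.0833 0.069 ]
top purp [203.8 234.8] [195 226  18  19 142] [203.7 234.8] [17.2 17.8] onz [0.4361 0.1476 0.08  ] z-10mm [0.436  0.1492 0.069 ]
scene dial [196.6 144.1] [188 135  18  18  93] [196.5 142.2] [14.5 16.4] onz [ 0.5526 -0.1859  0.117 ] z-10mm [ 0.5481 -0.1934  0.106 ]
scene tee [267.6 225.8] [258 217  20  18 148] [267.6 225.4] [17.1 19.2] onz [0.58   0.0853 0.08  ] z-10mm [0.5761 0.0817 0.069 ]
scene purp [330.  204.2] [321 196  19  17 139] [330.  203.7] [16.2 18.7] onz [0.4373 0.1508 0.08  ] z-10mm [0.4315 0.1481 0.069 ]
```

View pics/crops.png

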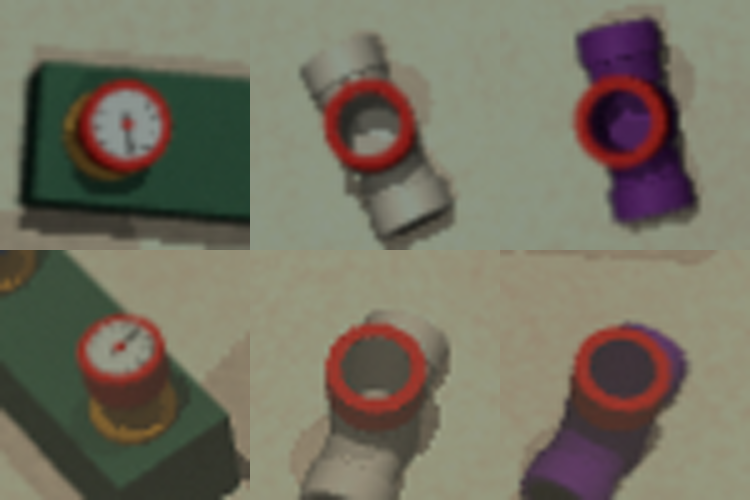

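Two views agree to about 3 mm: red dial near (0.551, -0.188) and red tee mouth near (0.579, 0.084). The crop confirms a grey body with a red rim. I'm moving above the dial.

Request:
arm_command(series="0.1 0.08 0 0.5;0.1 0.08 0 0.5;0.1 0.08 0 0.5;0.1 0.08 0 0.5;0.1 0.08 0 0.5;0.1 0.08 0 0.5;0.1 0.08 0 0.5;0.1 0.08 0 0.5", claw=1, newtons=40)

```text
clock: 0.9
ee_pos: [0.408, -0.3044, 0.2451]
orientation: [-3.141, 0.0, 0.726]
contact_force: [-0.1, -1.3, -0.1]
gripper_width: 1.0
```

```bash
python3 -c "
from h import *
s=r.state();print(s['ee_pos'],s['orientation'],s['joint_pos'])"
```

```text
[ 0.40800738 -0.30442764  0.24513566] [-3.14127289e+00  3.31270328e-05  7.25841868e-01] [-8.01203777e-01  2.35997193e-01 -8.63941248e-02  1.24872592e+00
 -1.91097604e-05  1.61454702e+00]
```

Request:
arm_command(series="0.12 0.097 0 0;0.12 0.097 0 0;0.12 0.097 0 0;0.117 0.097 0 0;0 0 0 0;0 0 0 0")

```text
clock: 1.5
ee_pos: [0.5503, -0.1886, 0.2447]
orientation: [-3.141, 0.001, 0.726]
contact_force: [-0.4, 1.1, -0.4]
gripper_width: 0.997
```

Run:
```python
from h import *
im,c=snap('wrist','w1'); s=r.state();print(s['ee_pos'],np.round(c['pose'],3).tolist())
print(proj(c,(.551,-.1885,.117)))
```

```text
[ 0.54977934 -0.18939055  0.24493593] [[0.663, -0.717, -0.215, 0.606], [-0.748, -0.636, -0.189, -0.141], [-0.001, 0.286, -0.958, 0.374], [0.0, 0.0, 0.0, 1.0]]
(np.float64(254.016208769525), np.float64(189.26665275524257))
```

View pics/w1.png

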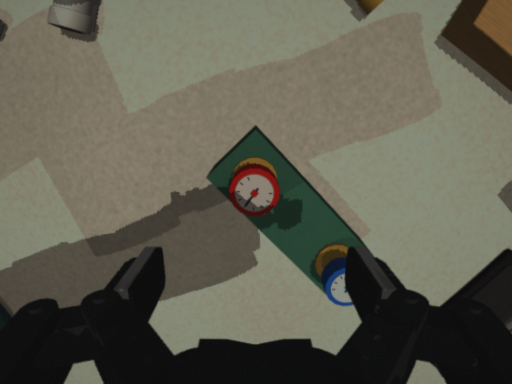

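The wrist view shows the red dial at (254,191), against a predicted (254,189). I'm descending to TCP z ≈ 0.100 and closing.

Request:
arm_command(series="0 0 -0.1 0;0 0 -0.1 0;0 0 -0.1 0;0 0 -0.1 0;0 0 -0.08 0;0 0 0 0;0 0 0 0")

```text
clock: 2.25
ee_pos: [0.5496, -0.1902, 0.1021]
orientation: [-3.142, 0.0, 0.722]
contact_force: [0.4, 0.1, 0.3]
gripper_width: 1.003
```

Request:
arm_command(series="0 0 0 0;0 0 0 0;0 0 0 0;0 0 0 0;0 0 0 0;0 0 0 0;0 0 0 0;0 0 0 0", claw=-1, newtons=40)

```text
clock: 3.05
ee_pos: [0.5504, -0.1896, 0.1024]
orientation: [3.14, -0.0, 0.724]
contact_force: [-3.5, -0.5, 9.0]
gripper_width: 0.505
```

Run:
```python
from h import *
im,c=snap('wrist','w2'); s=r.state();print(s['ee_pos'],s['contact_force'],s['gripper_width'])
```

```text
[ 0.55045844 -0.18953445  0.10233651] [-1.44846102  0.26103938  8.29496107] 0.5016941180013025
```

View pics/w2.png

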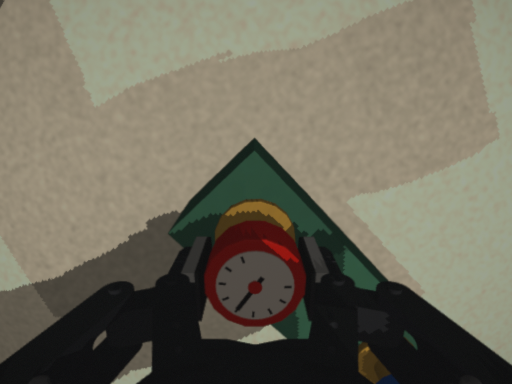

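Gripped: the opening of about 43 mm matches the 44 mm head. I'm lifting.

Request:
arm_command(series="0 0 0.05 0;0 0 0.07 0;0 0 0.07 0;0 0 0.07 0;0 0 0.07 0;0 0 0.07 0;0 0 0 0;0 0 0 0")

```text
clock: 3.9
ee_pos: [0.5502, -0.1893, 0.2211]
orientation: [3.141, -0.0, 0.724]
contact_force: [0.2, 0.3, -2.1]
gripper_width: 0.501
```

Run:
```python
from h import *
im,c=snap('scene','s3'); s=r.state();print(s['ee_pos'],s['contact_force'],s['gripper_width'])
im=cv2.resize(im[60:260,100:360],None,fx=3,fy=3);cv2.imwrite('pics/s3c.png',im[:,:,::-1])
```

```text
[ 0.54986927 -0.18915917  0.22048466] [-0.59128012  0.17569121 -2.1246716 ] 0.501883709726868
```

View pics/s3c.png

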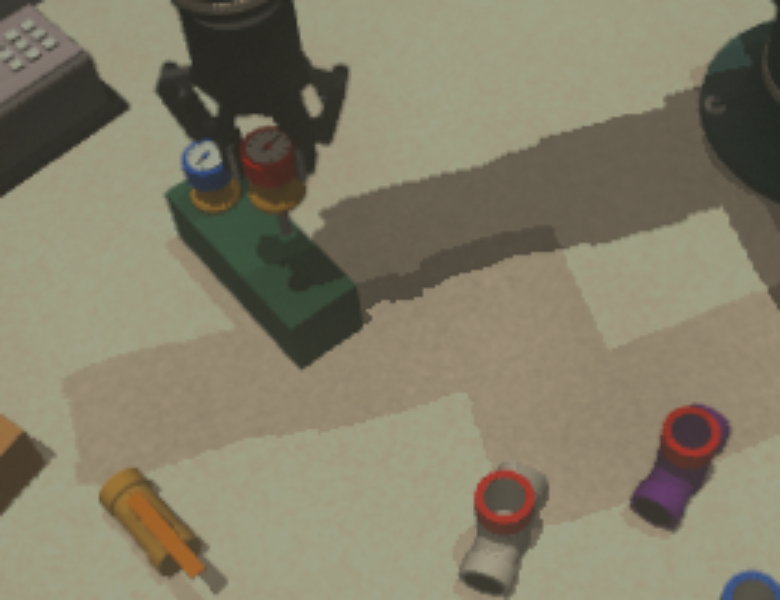

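The thermometer hangs in the grip (weight force -2.1 N), and the blue one is still in the stand. I'm carrying it to the grey/red tee at (505,500) in the crop.

Request:
arm_command(series="0.012 0.1 0 0;0.012 0.114 0 0;0.012 0.116 0 0;0.012 0.116 0 0;0.012 0.116 0 0;0.012 0.116 0 0;0.012 0.116 0 0;0.012 0.116 0 0")

```text
clock: 4.75
ee_pos: [0.5784, 0.0851, 0.2201]
orientation: [-3.14, 0.001, 0.724]
contact_force: [-0.2, -0.9, -1.8]
gripper_width: 0.503
```

Request:
arm_command(series="0 0 0 0;0 0 0 0")

```text
clock: 4.95
ee_pos: [0.5785, 0.0843, 0.2202]
orientation: [-3.141, 0.001, 0.725]
contact_force: [-0.2, -0.8, -1.5]
gripper_width: 0.502
```

Run:
```python
from h import *
for n in('scene','top','wrist'):
    im,c=snap(n,n+'4'); g=(268,225) if n=='scene' else (231,177) if n=='top' else None
    if g: 
        im=cv2.resize(im[g[1]-60:g[1]+40,g[0]-50:g[0]+50],None,fx=5,fy=5);cv2.imwrite(f'pics/{n}4c.png',im[:,:,::-1])
    else: print(proj(c,(.579,.084,.08)))
s=r.state();print(s['ee_pos'],s['contact_force'],s['gripper_width'],s['joint_pos'])
```

```text
(np.float64(253.1212499902679), np.float64(184.97941359958375))
[0.57873559 0.08285008 0.22079898] [-0.2717867  -0.40940828 -1.04086052] 0.5027065001813581 [ 2.92113207e-03  3.74321994e-01  5.14140161e-02  1.24868374e+00
 -1.50390174e-04  2.42164548e+00]
```

View pics/scene4c.png

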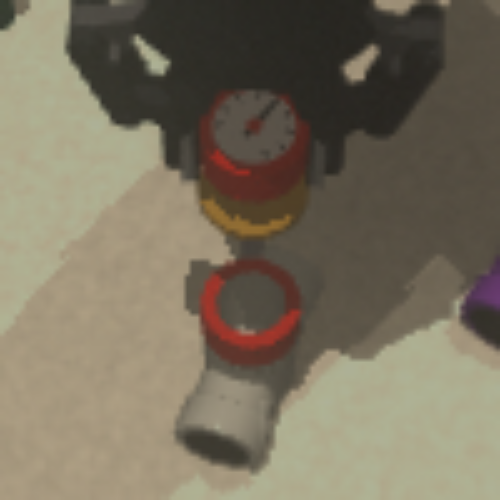

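View pics/wrist4.png

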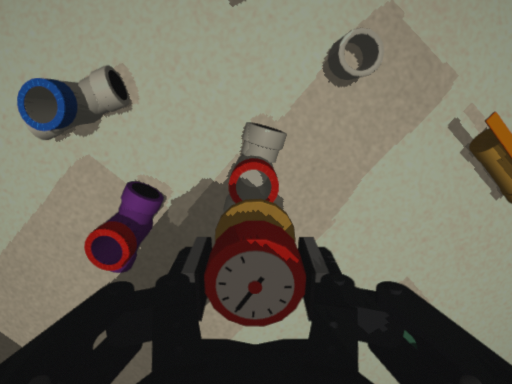

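The wrist view puts the tee rim at (254,184), against a predicted (253,185), and the probe hangs straight. I'm descending to just above seating.

Request:
arm_command(series="0 0 -0.04 0;0 0 -0.04 0;0 0 -0.04 0;0 0 -0.04 0;0 0 -0.04 0;0 0 -0.04 0;0 0 -0.04 0;0 0 -0.03 0")

```text
clock: 5.9
ee_pos: [0.5787, 0.0836, 0.1271]
orientation: [-3.141, 0.0, 0.724]
contact_force: [-0.0, 0.1, -0.9]
gripper_width: 0.505
```

Request:
arm_command(series="0 0 -0.01 0;0 0 0 0;0 0 0 0")

```text
clock: 6.2
ee_pos: [0.5792, 0.0837, 0.1257]
orientation: [3.141, -0.0, 0.724]
contact_force: [0.0, -0.2, -1.6]
gripper_width: 0.5
```

Request:
arm_command(series="0 0 -0.01 0;0 0 0 0;0 0 -0.01 0;0 0 0 0;0 0 0 0")

```text
clock: 6.7
ee_pos: [0.5789, 0.0837, 0.1192]
orientation: [-3.142, 0.0, 0.724]
contact_force: [-0.1, 1.1, -1.5]
gripper_width: 0.501
```

Request:
arm_command(series="0 0 -0.005 0;0 0 0 0;0 0 0 0")

```text
clock: 7.0
ee_pos: [0.5789, 0.0837, 0.1178]
orientation: [-3.142, -0.0, 0.724]
contact_force: [-0.5, 0.9, -1.3]
gripper_width: 0.502
```

Request:
arm_command(series="0 0 -0.005 0;0 0 0 0;0 0 0 0")

```text
clock: 7.3
ee_pos: [0.579, 0.0837, 0.1173]
orientation: [3.141, -0.001, 0.724]
contact_force: [-5.4, 0.4, 13.9]
gripper_width: 0.5
```

Request:
arm_command(series="0 0 -0.004 0;0 0 0 0;0 0 0 0")

```text
clock: 7.6
ee_pos: [0.5791, 0.0837, 0.1172]
orientation: [3.14, -0.002, 0.724]
contact_force: [-10.2, 0.3, 29.2]
gripper_width: 0.502
```

Contact came at TCP z = 0.117, the expected seated height. I'll relax the press, check, then release.

Request:
arm_command(series="0 0 0.006 0;0 0 0 0;0 0 0 0")

```text
clock: 7.9
ee_pos: [0.5791, 0.0837, 0.1174]
orientation: [3.141, -0.001, 0.724]
contact_force: [-2.0, 0.0, 10.1]
gripper_width: 0.501
```

Request:
arm_command(series="0 0 0 0;0 0 0 0;0 0 0 0;0 0 0 0;0 0 0 0;0 0 0 0;0 0 0 0;0 0 0 0", claw=1)

```text
clock: 8.7
ee_pos: [0.5789, 0.0837, 0.1169]
orientation: [-3.142, 0.0, 0.724]
contact_force: [-1.0, -0.3, -0.3]
gripper_width: 1.003
```

Run:
```python
from h import *
im,c=snap('wrist','w5'); s=r.state();print(s['ee_pos'],s['contact_force'],s['gripper_width'])
```

```text
[0.57893673 0.08368291 0.1168925 ] [ 0.57753701  0.42680295 -0.45671826] 1.00104603726919
```

View pics/w5.png

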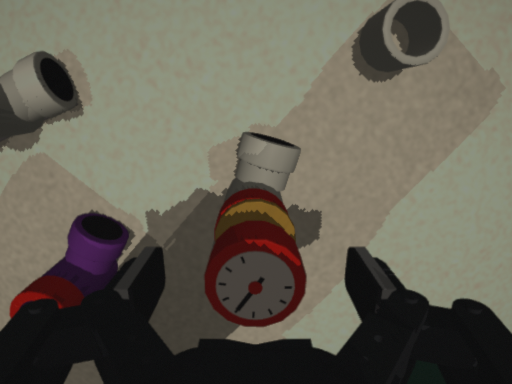

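The fingers are clear of the head at (255,285), and the thermometer stands upright with its flange on the rim. I'm retreating straight up.

Request:
arm_command(series="0 0 0.06 0;0 0 0.08 0;0 0 0.1 0;0 0 0.1 0;0 0 0.1 0;0 0 0 0;0 0 0 0;0 0 0 0")

```text
clock: 9.55
ee_pos: [0.5786, 0.0837, 0.2479]
orientation: [-3.141, 0.001, 0.724]
contact_force: [0.3, -0.2, -0.3]
gripper_width: 0.999
```

Run:
```python
from h import *
out=[]
for n,g in(('scene',(250,190)),('wrist',(256,192))):
    im,c=snap(n,n+'6'); print(n,'head top',proj(c,(.579,.084,.132)),'flange',proj(c,(.579,.084,.083)))
    out.append(cv2.resize(im[g[1]-90:g[1]+90,g[0]-120:g[0]+120],(400,300),interpolation=cv2.INTER_CUBIC))
    h=cv2.cvtColor(im,cv2.COLOR_RGB2HSV); m=((h[...,2]>110)&(h[...,1]<40)).astype(np.uint8)
cv2.imwrite('pics/f6.png',np.hstack(out)[:,:,::-1]); s=r.state();print(s['ee_pos'],s['contact_force'])
```

```text
scene head top (np.float64(267.72043720420754), np.float64(214.23324894671512)) flange (np.float64(267.5169010676726), np.float64(224.20194519576498))
wrist head top (np.float64(253.70574369231542), np.float64(193.04832639441824)) flange (np.float64(253.90630588393267), np.float64(178.79501941959936))
[0.57851594 0.08366565 0.24787341] [-0.60694069  0.21217643  0.36709962]
```

View pics/f6.png

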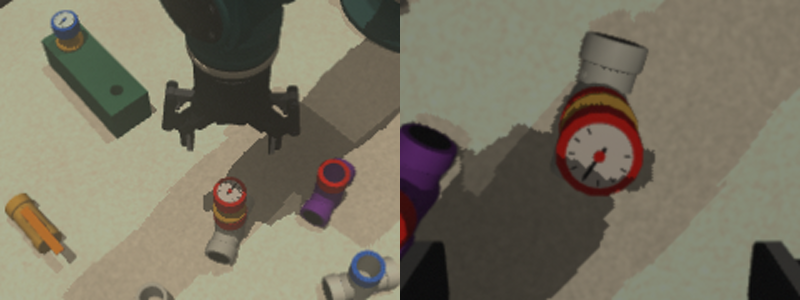

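View pics/scene6.png

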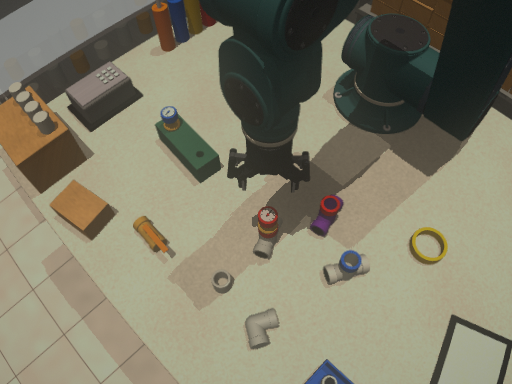

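The seated head shows at scene (268,214), against a predicted (268,214). In the wrist view it is at (256,197), against (254,193). The blue thermometer is still in the stand, and the blue and purple tees are empty.

```bash
python3 -c "
from plant import r
print(r.close_job())"
```

```text
the job is handed in; nothing more can be done
None
```

The red thermometer is out of the green stand and plugged into the grey tee with the red rim, with its flange resting on the rim. I let go, backed the arm off, and handed the job in at about 9.7 s.

**Seating:** contact came at the expected height (TCP at 0.117 m). The press reached about 29 N, below the 40 N limit, and I eased it off before opening the gripper.

**Final pictures:** the head is at its predicted seated pixel in the scene view. In the wrist view it is about 4 px off, roughly 3 mm or less, which the loose fit allows. The blue thermometer is still in the stand, and the blue and purple tees are empty. None of the checks failed.

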